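# Sweep the bearing rings into the gathering fence

### The job

Clear the two steel bearing rings off the green mat: sweep both along the surface with the outside of the fingers, through the open side of the blue fence and all the way in past its splayed lips, so that no part of either ring is left between the lips or outside. Do not pick the rings up or lift them. Leave the solid round test block on the mat, and everything else on the bench, where it is.

Things in the scene. Friction and masses are not known exactly. Their poses are not given: they have to be found in the camera images.
- fence: low blue U-shaped fence fixed to the bench left of the green mat, open side to the mat; dark floor level with the bench (z = 0), no sill. Origin: centre of the inside at bench height; x points from the open side to the back wall. Inside 150 mm deep, 170 mm wide. Walls 5 mm thick, 28 mm high; in front a 45 mm lip splays out 34 degrees from each side wall, to x = -112 mm, 220 mm apart. 8 mm high feet behind it.
- fence_mouth (a point): middle of the fence's inner mouth line, at bench height: where the splayed lips meet the straight side walls (x = -75 mm, y = 0 of the fence). The rings must be wholly beyond this line, towards the back wall. Beyond the fence stands a fixed black machine base, 92 mm high: its nearest corner is at x = 0.559, y = 0.318 m of the room, 10 to 40 mm from the fence's far side wall, so keep the gripper's body clear of it.
- big_ring: bright steel bearing ring lying flat, 72 mm outside diameter, 12 mm high, open bore, 155 g (may vary by 30 %). Origin: centre of its underside. It starts on the green mat, which is fixed, 3.3 mm thick, and ends some cm before the fence, so the ring slides down a 3 mm step onto the bench.
- small_ring: bright steel bearing ring lying flat, 62 mm outside diameter, 12 mm high, open bore, 120 g (may vary by 30 %). Origin: centre of its underside. It starts on the green mat, which is fixed, 3.3 mm thick, and ends some cm before the fence, so the ring slides down a 3 mm step onto the bench.
- test_block: solid bright steel disc (hardness test block) lying flat, 60 mm diameter, 10 mm high, no bore, 220 g. Origin: centre of its underside. It must stay where it is; it and the two rings lie in any order at three places on the green mat (3.3 mm thick).
- oil_bottle_b: cream oil bottle with a red spout, upright, 42 mm diameter, 118 mm high. Origin: centre of its underside. Bystander behind the mat.
- tape_roll: yellow roll of tape lying flat, 81 mm diameter, 16 mm high. Origin: centre of its underside. Bystander behind the mat.
- screwdriver_b: red-handled screwdriver lying on the bench, 192 mm long along its y axis, 24 mm thick. Origin: its middle. Bystander behind the mat.
- marker: black and white marker pen lying on the bench, 135 mm long along its y axis, 17 mm thick. Origin: its middle. Bystander in front of the mat.

How it is judged:
At the end, for the whole second after the job is handed in: Both rings lie flat and at rest on the bench inside the fence, wholly past its inner mouth line (4 mm of grace); the test block is within 15 mm and every other bystander within 20 mm of where it was (x of big_ring in the frame of fence between -0.043 and 0.075 m and y of big_ring in the frame of fence between -0.085 and 0.085 m and height (world z) of each of big_ring, small_ring below 0.005 m and angle between each of big_ring, small_ring's own z axis and vertical below 0.1 rad and linear speed of each of big_ring, small_ring below 0.01 m/s and x of small_ring in the frame of fence between -0.048 and 0.075 m and y of small_ring in the frame of fence between -0.085 and 0.085 m and distance of test_block from where it was at the start of the episode below 0.015 m and distance of each of oil_bottle_b, tape_roll, screwdriver_b, marker from where it was at the start of the episode below 0.02 m); the robot touches nothing.
It fails at once if a ring is lifted 10 mm or more off the mat (height (world z) of any of big_ring, small_ring above 0.014 m).
It fails at once if a ring is tipped up (angle between any of big_ring, small_ring's own z axis and vertical above 0.35 rad).
It fails at once if the test block is moved by more than 15 mm (distance of test_block from where it was at the start of the episode above 0.015 m).
It fails at once if another thing on the bench is moved by more than 20 mm (distance of any of oil_bottle_b, tape_roll, screwdriver_b, marker from where it was at the start of the episode above 0.02 m).
It also fails if it takes over 58 s, if anything falls off the work surface, if the arm or the gripper's body presses on something with over 40 N, if the wrist force passes 120 N, or if a joint passes its speed limit or range.

### The arm

A 7-joint arm with a two-finger parallel gripper is mounted at the origin on a cart in front of the work surface, level with it; the furniture and walls round the work are solid. World frame = base frame: x ahead of the robot, y to its left, z up, the work surface at z = 0. Lengths are in m, angles in rad, forces in N, time in s.
With the tool pointing down it reaches from about 0.425 to 0.95 m from the base axis. Payload 16.7 kg.
Tool frame: the origin (TCP) lies on the centre line of the jaws, within the pads' length; the fingertips stand 14 mm ahead of it and the grasp point (between the pads) lies 5 mm behind it (r.finger_overhang is the distance from the TCP to the fingertips, in m); y points along the fingers, x is the direction in which the jaws open and shut, and the axes are right-handed (so a half turn about y gives the same grasp; the last joint's range is limited). The gripper opens to 94 mm and grips with 3 to 60 N. Pads are 16 mm wide; open, the fingers measure 119 mm over their backs; the gripper's body (75 mm by 177 mm) begins 78 mm behind the grasp point.
Start: joints at [-1.494, 0.426, 0.074, 1.606, -0.034, 1.111, -0.067], TCP at [0.151, 0.658, 0.219] pointing down, gripper open.
Joint ranges: [-2.85, 2.85], [-0.5, 2.14], [-1.23, 1.37], [0.21, 2.46], [-1.02, 4.16], [0.16, 2.05], [-2.73, 2.73]. Speed limits (rad/s): [1.89, 1.89, 2.39, 2.39, 3.01, 3.01, 3.01].

### API

Orientations are given as [roll, pitch, yaw] about the fixed x, y, z axes, in that order (R = Rz(yaw) Ry(pitch) Rx(roll)).
In Python, from rig import r gives the robot as it stands.
- The arm moves only by the tool drive_tool, never from a script. Its argument "targets" is a list of rows, each a list of 3 entries, a list of its own where there are three numbers: the shift along the world's x, y, z each as a share of 0.2 m, from -1 to 1, then the turn, a rotation vector about the world's x, y, z each as a share of 90 degrees, from -1 to 1, then the opening, from -1 (shut) to 1 (fully open). In form: [[[x, y, z], [wx, wy, wz], hand], ...]. A call has 1 to 10 rows; each row is the pose to reach, as a shift and turn from the pose commanded when the call began; what a row does not reach only later rows make up. A row lasts 1/10 s, in which the tool goes at most 50 mm and 8.59 degrees, less where a joint would pass 70% of its speed; a pose out of reach is approached as far as the arm can. A call with a number of a shift or a turn outside -1 to 1 is refused whole. A call with a gripper value outside its range is refused whole. The fingers move at their own pace and stop on an object; the grip force is fixed at half the most. Time passes only in rows, so rows that repeat a pose let the fingers close. It gives the time, the measured TCP pose, the force and the opening at its end, in the units of the state.
- r.sense(): the state, without advancing time (a new reading comes with each control period).
- r.get_image(name): name is "scene" or "top"; returns the picture (400x640x3 uint8, blue, green, red); there is no depth.
- r.calibration(name): a dict with "K" (3x3 intrinsics, pixels), "R" (3x3) and "t" (3): a world point X has camera coordinates R X + t. Camera axes: x right, y down, z forward; pixel columns grow to the right and rows downward; lengths in m; the calibration is good to about 2 mm. A picture is of the moment at which its call begins. calibration takes no time and is no camera call.
- r.sign_off(): hands the job in, once; it reports no verdict.
The state is a dict: "clock": time; "q": joint angles; "dq": joint speeds; "effort": joint torques, N m; "position": TCP position; "eef_rot": TCP orientation; "ft_force": force on the tool from outside, world axes, zero at the start; "moment": the same for the moment, N m; "gripper_width": finger opening in m.
Only numpy, scipy, OpenCV 4.12 (cv2) and the standard library are available. Lean on these libraries where they do the work, as an engineer would, in place of code of your own. Each camera call takes 0.05 s, during which the arm holds its last target. There are 200 camera calls.

## Working session

There is one attempt and no reset: what is moved stays moved. The work goes in short steps, Python scripts to look and compute and a tool call to move; the robot and the scene stay as the last step left them, time stands still between calls to the robot, and variables do not carry over. Pictures are saved under pics/ and viewed, about 8 in all and at most 12, crops included, and the job is handed in when it is done.

Besides the shell and the picture viewer there is one more tool, called after "Emit:" as a command line: name --argument value ..., lists and objects as JSON in quotes. drive_tool: Moves the arm, as the interface text tells. Its arguments: {"type":"object","properties":{"targets":{"type":"array"}},"required":["targets"]}

```bash
mkdir -p pics; ls; python3 - <<'E'
from rig import r
import cv2,numpy as np
for n in("scene","top"):
    cv2.imwrite(f"pics/{n}0.png",r.get_image(n))
    c=r.calibration(n);print(n,np.round(c["K"],1).tolist(),np.round(c["R"],3).tolist(),np.round(c["t"],3).tolist())
s=r.sense();print(s)
E
```

```text
pics
scene [[472.6, 0.0, 308.2], [0.0, 472.6, 195.7], [0.0, 0.0, 1.0]] [[-0.723, -0.691, -0.004], [-0.31, 0.329, -0.892], [0.618, -0.643, -0.452]] [0.414, 0.235, 0.708]
top [[368.5, 0.0, 326.3], [0.0, 368.5, 202.1], [0.0, 0.0, 1.0]] [[0.007, -1.0, -0.012], [-0.994, -0.006, -0.107], [0.107, 0.013, -0.994]] [-0.011, 0.596, 0.872]
{'clock': 0.1, 'q': array([-1.49452321,  0.42666315,  0.07386926,  1.60652322, -0.03408853,
        1.11080985, -0.06711653]), 'dq': array([ 0.00097612, -0.00160149, -0.00116549, -0.00155926,  0.00079782,
        0.00115168,  0.00115726]), 'effort': array([ 7.39598705e-03, -9.37466025e+01,  3.67637046e+00, -4.55037725e+01,
       -4.87727788e-02,  1.70906936e-02,  6.94268988e-05]), 'position': array([0.15106078, 0.65749616, 0.21885907]), 'eef_rot': array([-1.57089285e+00,  1.13986620e-03,  1.34496590e+00]), 'ft_force': array([0.79470486, 0.53490584, 0.32090468]), 'moment': array([0.02353554, 0.01980221, 0.00616835]), 'gripper_width': 0.09393207757594715}
```

View pics/top0.png

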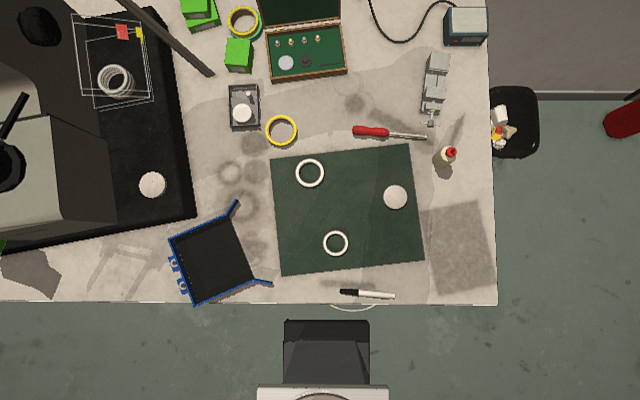

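View pics/scene0.png

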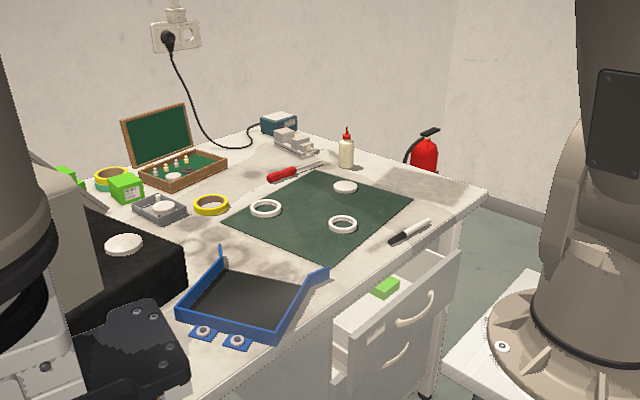

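```bash
cat >h.py <<'E'
import numpy as np,cv2
from rig import r
def ray(n,uv,z):
    c=r.calibration(n);K,R,t=map(np.array,(c["K"],c["R"],c["t"]))
    C=-R.T@t; d=R.T@np.linalg.inv(K)@np.array([*uv,1.]); return C+d*(z-C[2])/d[2]
def rings(im,n="top",box=(225,130,430,275)):
    x0,y0,x1,y1=box
    m=((im.min(2)>130)&(im.max(2).astype(int)-im.min(2)<45)).astype(np.uint8)[y0:y1,x0:x1]
    out=[]
    for c in cv2.findContours(m,cv2.RETR_EXTERNAL,cv2.CHAIN_APPROX_NONE)[0]:
        if 200<cv2.contourArea(c)<1500:
            (u,v),rad=cv2.minEnclosingCircle(c);out.append((u+x0,v+y0,rad))
    return out
def blue(im):
    h=cv2.cvtColor(im,cv2.COLOR_BGR2HSV);return cv2.inRange(h,(100,120,60),(125,255,255))
E
python3 - <<'E'
from h import *
im=cv2.imread("pics/top0.png")
m=im.copy()
for u,v,rad in rings(im,box=(272,148,420,272)):
    p=ray("top",(u,v),.0133);q=ray("top",(u+rad,v),.0133);print("disc",u,v,np.round(p,4),"diam",2*np.linalg.norm(p-q))
b=blue(im);b[:,:160]=0;b[:190]=0;b[:,285:]=0
c=max(cv2.findContours(b,cv2.RETR_EXTERNAL,cv2.CHAIN_APPROX_NONE)[0],key=cv2.contourArea)
for p in cv2.approxPolyDP(c,2.5,True)[:,0]:print(p,np.round(ray("top",p,.028),4)[:2],np.round(ray("top",p,0),4)[:2])
for n,uv in dict(marker0=(341,291),marker1=(395,295),tape=(281,131),sd=(352,131),bottle=(446,160),m1=(271,162),m2=(409,143),m3=(424,260),m4=(282,276)).items():print(n,np.round(ray("top",uv,.003),3))
cv2.imwrite("pics/crop.png",cv2.resize(im[190:315,155:300],None,fx=5,fy=4.8,interpolation=cv2.INTER_CUBIC))
E
```

```text
disc 376.0 266.5 [ 0.4402 -0.1296  0.0133] diam 0.21157890253439446
disc 335.11538314819336 242.88461303710938 [ 0.4971 -0.0291  0.0133] diam 0.062192668709551896
disc 276.0 232.0 [0.523  0.118  0.0133] diam 0.1950565049375833
disc 394.7222213745117 196.6333351135254 [ 0.6132 -0.1777  0.0133] diam 0.05875750563829034
disc 309.37036895751953 172.38271522521973 [0.6738 0.0368 0.0133] diam 0.07159675291474284
disc 414.5 179.0 [ 0.6582 -0.2279  0.0133] diam 0.1568839089491302
disc 314.0 152.5 [0.7251 0.0256 0.0133] diam 0.21455662619027796
[235 199] [0.6034 0.2192] [0.6066 0.2265]
[219 217] [0.5585 0.2572] [0.5604 0.2657]
[168 239] [0.5038 0.3805] [0.5039 0.3929]
[173 252] [0.4723 0.3666] [0.4715 0.3785]
[169 261] [0.4505 0.3753] [0.449  0.3875]
[175 258] [0.4579 0.361 ] [0.4566 0.3727]
[178 266] [0.4387 0.3526] [0.4368 0.3641]
[172 267] [0.4362 0.3672] [0.4342 0.3791]
[173 271] [0.4266 0.3642] [0.4243 0.3761]
[179 269] [0.4315 0.3498] [0.4294 0.3613]
[182 275] [0.4172 0.3418] [0.4147 0.353 ]
[177 280] [0.4052 0.3534] [0.4023 0.3649]
[178 284] [0.3957 0.3505] [0.3925 0.3619]
[183 280] [0.4053 0.3388] [0.4024 0.3499]
[187 288] [0.3864 0.3282] [0.3829 0.3389]
[180 289] [0.3839 0.345 ] [0.3803 0.3563]
[181 292] [0.3768 0.3423] [0.373  0.3534]
[189 293] [0.3746 0.3228] [0.3707 0.3333]
[194 306] [0.3442 0.3093] [0.3393 0.3194]
[252 280] [0.4067 0.1714] [0.4038 0.1773]
[270 284] [0.3976 0.1276] [0.3944 0.1321]
[252 279] [0.4091 0.1715] [0.4063 0.1773]
[193 303] [0.3512 0.312 ] [0.3466 0.3222]
[169 240] [0.5014 0.378 ] [0.5014 0.3902]
[226 215] [0.5636 0.2401] [0.5655 0.2481]
marker0 [ 0.379 -0.044  0.003]
marker1 [ 0.371 -0.177  0.003]
tape [0.784 0.112 0.003]
sd [ 0.785 -0.072  0.003]
bottle [ 0.709 -0.311  0.003]
m1 [0.702 0.136 0.003]
m2 [ 0.754 -0.218  0.003]
m3 [ 0.456 -0.25   0.003]
m4 [0.414 0.102 0.003]
```

View pics/crop.png

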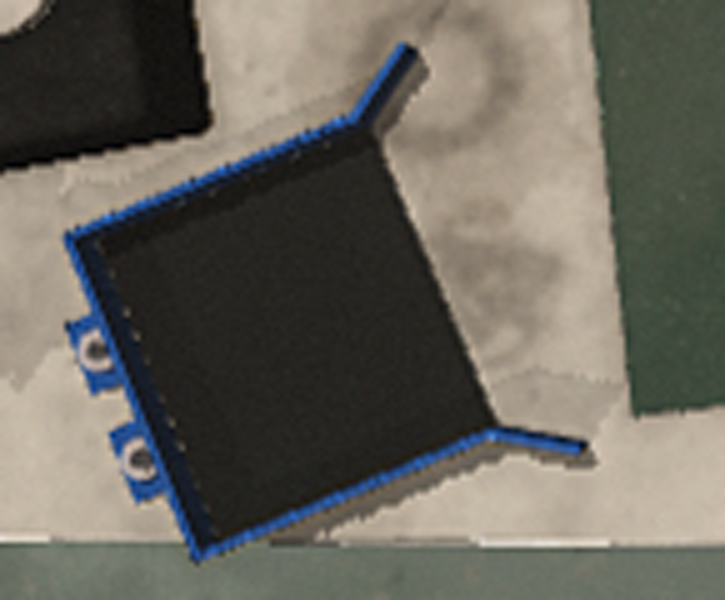

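The top view shows the big ring at px (309,172), the small ring at (335,243), the solid block at (395,197), and the fence around (212,255). The fence heading is about 113.6°, with its inner mouth at about (0.484, 0.207). Ring diameters, fence length and width, and the machine-corner gap (23 mm) all agree with the given sizes. Next I move over to a point behind the big ring.

Emit:
drive_tool --targets '[[[0.95,-1,0],[0,0,-0.17],-0.15],[[0.95,-1,0],[0,0,-0.17],-0.15],[[0.95,-1,0],[0,0,-0.17],-0.15],[[0.95,-1,0],[0,0,-0.17],-0.15],[[0.95,-1,0],[0,0,-0.17],-0.15],[[0.95,-1,0],[0,0,-0.17],-0.15]]'

```text
clock: 0.7
position: [0.3441, 0.4541, 0.2195]
eef_rot: [-1.572, 0.001, 1.074]
ft_force: [0.3, 0.2, -0.2]
gripper_width: 0.0495
```

Emit:
drive_tool --targets '[[[0.95,-1,0],[0,0,-0.17],-0.15],[[0.95,-1,0],[0,0,-0.17],-0.15],[[0.95,-1,0],[0,0,-0.17],-0.15],[[0.95,-1,0],[0,0,-0.17],-0.15],[[0.95,-1,0],[0,0,-0.17],-0.15],[[0.95,-1,0],[0,0,-0.17],-0.15]]'

```text
clock: 1.3
position: [0.5335, 0.2538, 0.2195]
eef_rot: [-1.572, 0.0, 0.807]
ft_force: [0.3, 1.0, 0.2]
gripper_width: 0.04
```

Emit:
drive_tool --targets '[[[0.95,-1,0],[0,0,0],-0.15],[[0.95,-1,0],[0,0,0],-0.15],[[0.95,-1,0],[0,0,0],-0.15],[[0.95,-1,0],[0,0,0],-0.15],[[0.95,-1,0],[0,0,0],-0.15],[[0.95,-1,0],[0,0,0],-0.15],[[0.95,-1,0],[0,0,0],-0.15]]'

```text
clock: 2.0
position: [0.7226, 0.0531, 0.2186]
eef_rot: [-1.572, 0.002, 0.806]
ft_force: [-1.0, 0.6, -0.2]
gripper_width: 0.04
```

Emit:
drive_tool --targets '[[[0,-0.3,0],[0,0,0],-0.15],[[0,-0.3,0],[0,0,0],-0.15],[[0,-0.3,-0.25],[0,0,0],-0.15],[[0,-0.3,-0.5],[0,0,0],-0.15],[[0,-0.3,-0.7],[0,0,0],-0.15],[[0,-0.3,-0.85],[0,0,0],-0.15],[[0,-0.3,-0.95],[0,0,0],-0.15],[[0,-0.3,-0.99],[0,0,0],-0.15],[[0,-0.3,-0.99],[0,0,0],-0.15]]'

```text
clock: 2.9
position: [0.7203, -0.0017, 0.0206]
eef_rot: [-1.569, 0.001, 0.811]
ft_force: [-0.2, -1.0, 0.7]
gripper_width: 0.0398
```

```bash
cat >>h.py <<'E'
A=np.radians(113.6);EX=np.array([np.cos(A),np.sin(A)]);EY=np.array([-EX[1],EX[0]]);M=np.array([.484,.207])
def plan(pts,d,step=.012,pre=.02,n=20):
    """pts: ring centre in mouth frame; print tool shares per 10-row call, heading turning smoothly"""
    from scipy.interpolate import PchipInterpolator
    from scipy.ndimage import gaussian_filter1d
    s=r.sense();p0=s["position"][:2];h0=s["eef_rot"][2]+np.pi/2
    W=[M+a*EX+b*EY for a,b in pts]
    W=np.array(W);L=np.r_[0,np.cumsum(np.linalg.norm(np.diff(W,axis=0),axis=1))]
    t=np.arange(0,L[-1]+.001,.002)
    P=np.c_[np.interp(t,L,W[:,0]),np.interp(t,L,W[:,1])]
    P=gaussian_filter1d(P,10,axis=0,mode="nearest")
    g=np.gradient(P,axis=0);h=np.unwrap(np.arctan2(g[:,1],g[:,0]))
    T=P-d*np.c_[np.cos(h),np.sin(h)]
    k=np.r_[np.arange(0,len(t),round(step/.002)),len(t)-1]
    T,h,P=T[k],h[k],P[k]
    b,hb=p0,h0
    for i in range(0,len(T),10):
        print("--")
        for x,a in zip(T[i:i+10],h[i:i+10]):print(np.round((x-b)/.2,2).tolist(),round(float((a-hb)/(np.pi/2)),2),np.round(x,3))
        b,hb=T[i:i+10][-1],h[i:i+10][-1]
E
python3 - <<'E'
from h import *
s=r.sense();print(s["position"],s["ft_force"])
im=r.get_image("scene");cv2.imwrite("pics/s1.png",im)
print("big",((np.array([.674,.037])-M)@EX,(np.array([.674,.037])-M)@EY),"small",((np.array([.497,-.029])-M)@EX,(np.array([.497,-.029])-M)@EY))
plan([(-.232,-.106),(-.08,-.042),(.085,-.042)],.038)
E
```

```text
[ 0.7203361  -0.00167127  0.02058494] [-0.20004961 -0.96241148  0.7102252 ]
big (np.float64(-0.23184798021139075), np.float64(-0.10604958308215348)) small (np.float64(-0.22146614159992817), np.float64(0.08256965619911805))
--
[-0.13, 0.09] -0.0 [0.696 0.016]
[-0.15, 0.12] -0.0 [0.69  0.021]
[-0.19, 0.15] -0.0 [0.683 0.028]
[-0.23, 0.19] -0.0 [0.675 0.036]
[-0.27, 0.23] -0.0 [0.667 0.044]
[-0.32, 0.27] -0.0 [0.658 0.052]
[-0.36, 0.31] -0.0 [0.649 0.06 ]
[-0.4, 0.35] -0.0 [0.641 0.069]
[-0.45, 0.39] -0.0 [0.632 0.077]
[-0.49, 0.43] -0.0 [0.623 0.085]
--
[-0.04, 0.04] -0.0 [0.615 0.093]
[-0.09, 0.08] -0.01 [0.606 0.101]
[-0.14, 0.12] -0.04 [0.596 0.109]
[-0.18, 0.15] -0.08 [0.586 0.116]
[-0.23, 0.19] -0.14 [0.576 0.123]
[-0.28, 0.23] -0.2 [0.568 0.132]
[-0.31, 0.28] -0.23 [0.56  0.141]
[-0.34, 0.33] -0.25 [0.554 0.152]
[-0.37, 0.39] -0.25 [0.549 0.163]
[-0.39, 0.44] -0.25 [0.544 0.173]
--
[-0.02, 0.05] -0.0 [0.54  0.184]
[-0.05, 0.11] -0.0 [0.535 0.195]
[-0.07, 0.16] -0.0 [0.53  0.206]
[-0.1, 0.22] -0.0 [0.525 0.217]
[-0.12, 0.27] -0.0 [0.521 0.228]
[-0.14, 0.33] -0.0 [0.516 0.239]
[-0.16, 0.38] -0.0 [0.512 0.249]
[-0.18, 0.42] -0.0 [0.508 0.257]
[-0.19, 0.43] -0.0 [0.507 0.26 ]
```

View pics/s1.png

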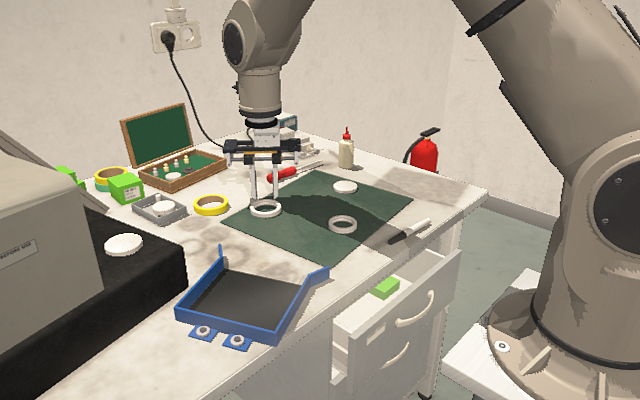

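The fingers stand at about (265,195), just behind the big ring at (265,208), and nothing else is touched. Now I push, ending at ring x ≈ 0.06 past the mouth so the body stays short of the machine corner.

Emit:
drive_tool --targets '[[[-0.07,0.05,0],[0,0,0],-0.15],[[-0.12,0.09,0],[0,0,0],-0.15],[[-0.16,0.12,0],[0,0,0],-0.15],[[-0.2,0.16,0],[0,0,0],-0.15],[[-0.24,0.2,0],[0,0,0],-0.15],[[-0.28,0.24,0],[0,0,0],-0.15],[[-0.33,0.28,0],[0,0,0],-0.15],[[-0.37,0.32,0],[0,0,0],-0.15],[[-0.41,0.36,0],[0,0,0],-0.15],[[-0.45,0.4,0],[0,0,0],-0.15]]'

```text
clock: 3.95
position: [0.6305, 0.0785, 0.0215]
eef_rot: [-1.571, 0.0, 0.811]
ft_force: [1.9, -1.3, 1.7]
gripper_width: 0.0396
```

```bash
python3 - <<'E'
from h import *
im=r.get_image("scene");cv2.imwrite("pics/s2.png",im[130:330,160:480])
print(r.sense()["position"])
E
```

```text
[0.62912115 0.08021421 0.02117214]
```

View pics/s2.png

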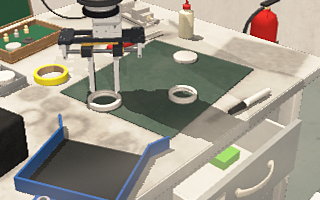

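The big ring sits centred in the fingers (crop 103,101) and has moved with them. Next are the bend and the entry.

Emit:
drive_tool --targets '[[[-0.04,0.04,0],[0,0,0],-0.15],[[-0.08,0.08,0],[0,0,0],-0.15],[[-0.12,0.12,0],[0,0,-0.02],-0.15],[[-0.17,0.16,0],[0,0,-0.05],-0.15],[[-0.22,0.19,0],[0,0,-0.09],-0.15],[[-0.27,0.23,0],[0,0,-0.14],-0.15],[[-0.315,0.27,0],[0,0,-0.2],-0.15],[[-0.35,0.32,0],[0,0,-0.23],-0.15],[[-0.385,0.37,0],[0,0,-0.25],-0.15],[[-0.41,0.425,0],[0,0,-0.25],-0.15]]'

```text
clock: 5.0
position: [0.5481, 0.1635, 0.0213]
eef_rot: [-1.571, 0.001, 0.418]
ft_force: [0.5, -0.9, 0.0]
gripper_width: 0.0399
```

```bash
python3 - <<'E'
from h import *
im=r.get_image("top");cv2.imwrite("pics/t2.png",cv2.resize(im[110:310,160:420],None,fx=2.5,fy=2.5))
print(r.sense()["position"],r.sense()["eef_rot"])
E
```

```text
[0.54752198 0.16572929 0.02120393] [-1.56967107e+00  7.54708921e-04  4.20878960e-01]
```

View pics/t2.png

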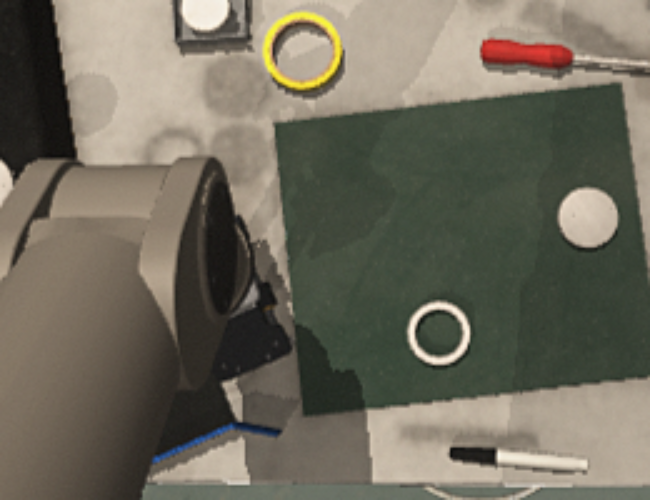

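The arm hides the fence here. The small ring and the block are undisturbed. I'll finish the straight push, back off a little and rise.

Emit:
drive_tool --targets '[[[-0.02,0.05,-0.005],[0,0,0],-0.15],[[-0.045,0.1,-0.01],[0,0,0],-0.15],[[-0.065,0.15,-0.01],[0,0,0],-0.15],[[-0.09,0.2,-0.01],[0,0,0],-0.15],[[-0.11,0.25,-0.01],[0,0,0],-0.15],[[-0.13,0.3,-0.01],[0,0,0],-0.15],[[-0.15,0.34,-0.01],[0,0,0],-0.15],[[-0.16,0.37,-0.01],[0,0,0],-0.15],[[-0.16,0.37,-0.01],[0,0,0],-0.15],[[-0.14,0.32,-0.01],[0,0,0],-0.15]]'

```text
clock: 6.05
position: [0.5207, 0.2278, 0.0193]
eef_rot: [-1.57, 0.0, 0.42]
ft_force: [0.2, 0.2, -0.2]
gripper_width: 0.0395
```

Emit:
drive_tool --targets '[[[0,0,0.2],[0,0,0],-0.15],[[0,0,0.4],[0,0,0],-0.15],[[0,-0.2,0.6],[0,0,0],-0.15],[[0,-0.45,0.6],[0,0,0],-0.15],[[0,-0.7,0.6],[0,0,0],-0.15],[[0,-0.9,0.6],[0,0,0],-0.15],[[0,-1,0.6],[0,0,0],-0.15]]'

```text
clock: 6.75
position: [0.5206, 0.0213, 0.1399]
eef_rot: [-1.571, -0.0, 0.413]
ft_force: [0.4, 0.8, 0.0]
gripper_width: 0.0398
```

```bash
python3 - <<'E'
from h import *
im=r.get_image("scene");im2=r.get_image("top")
cv2.imwrite("pics/s3.png",np.vstack([im[130:400,130:450],cv2.resize(im2[110:310,160:420],(320,246))]))
print(r.sense()["position"],r.sense()["eef_rot"])
for u,v,rad in rings(im2,box=(180,200,270,300)):
    p=ray("top",(u,v),.012)[:2]-M;print(u,v,rad,p@EX,p@EY)
E
```

```text
[0.52091588 0.02216519 0.13981737] [-1.57121071e+00 -2.90224471e-04  4.11873879e-01]
243.0 256.0 23.70663833618164 0.0007381715316731387 0.022295945205975446
214.0 241.0 14.4223051071167 0.05353120442637525 -0.040513099851659136
201.0 218.0 25.23895835876465 0.06272980122946363 -0.10683161032886217
```

View pics/s3.png

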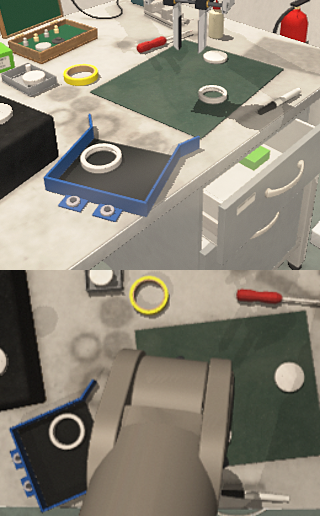

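The big ring is 53 mm past the mouth line (32 mm needed) at y ≈ -40 mm, lying flat, with everything else in place. I go behind the small ring now.

Emit:
drive_tool --targets '[[[-0.03,-0.2,0],[0,0,-0.06],-0.15],[[-0.06,-0.4,0],[0,0,-0.12],-0.15],[[-0.09,-0.555,0],[0,0,-0.2],-0.15],[[-0.09,-0.555,0],[0,0,-0.2],-0.15],[[-0.09,-0.555,-0.15],[0,0,-0.2],-0.15],[[-0.09,-0.555,-0.35],[0,0,-0.2],-0.15],[[-0.09,-0.555,-0.5],[0,0,-0.2],-0.15],[[-0.09,-0.555,-0.57],[0,0,-0.2],-0.15],[[-0.09,-0.555,-0.595],[0,0,-0.2],-0.15],[[-0.09,-0.555,-0.595],[0,0,-0.2],-0.15]]'

```text
clock: 7.85
position: [0.5034, -0.0842, 0.0207]
eef_rot: [-1.571, 0.0, 0.104]
ft_force: [-1.3, -0.5, 0.2]
gripper_width: 0.0399
```

```bash
python3 - <<'E'
from h import *
s=r.sense();print(s["position"],s["eef_rot"],s["ft_force"])
plan([(-.2215,.0825),(-.08,.036),(.06,.036)],.032)
E
```

```text
[ 0.50338997 -0.08416945  0.02072341] [-1.57076142e+00  9.50120971e-05  1.04334095e-01] [-1.3417957  -0.45635144  0.20758371]
--
[-0.02, 0.16] -0.01 [ 0.499 -0.053]
[-0.02, 0.19] -0.01 [ 0.499 -0.046]
[-0.03, 0.24] -0.01 [ 0.498 -0.036]
[-0.03, 0.3] -0.01 [ 0.497 -0.025]
[-0.04, 0.36] -0.01 [ 0.496 -0.013]
[-0.04, 0.42] -0.01 [ 0.494 -0.001]
[-0.05, 0.47] -0.01 [0.493 0.011]
[-0.06, 0.53] -0.01 [0.492 0.023]
[-0.06, 0.59] -0.01 [0.491 0.035]
[-0.07, 0.65] -0.0 [0.49  0.047]
--
[-0.0, 0.06] 0.01 [0.489 0.059]
[-0.01, 0.12] 0.04 [0.489 0.071]
[-0.01, 0.18] 0.08 [0.489 0.083]
[-0.01, 0.24] 0.13 [0.488 0.095]
[-0.02, 0.3] 0.16 [0.486 0.107]
[-0.04, 0.36] 0.19 [0.483 0.118]
[-0.06, 0.41] 0.19 [0.478 0.129]
[-0.08, 0.47] 0.2 [0.474 0.14 ]
[-0.11, 0.52] 0.2 [0.469 0.151]
[-0.13, 0.58] 0.2 [0.464 0.162]
--
[-0.02, 0.05] 0.0 [0.459 0.173]
[-0.05, 0.11] 0.0 [0.455 0.184]
[-0.07, 0.16] 0.0 [0.45  0.194]
[-0.09, 0.2] 0.0 [0.446 0.203]
[-0.1, 0.24] 0.0 [0.443 0.21 ]
[-0.1, 0.24] 0.0 [0.443 0.21 ]
```

Emit:
drive_tool --targets '[[[-0.01,0.08,0],[0,0,0],-0.15],[[-0.02,0.15,0],[0,0,0],-0.15],[[-0.02,0.19,0],[0,0,0],-0.15],[[-0.03,0.24,0],[0,0,0],-0.15],[[-0.03,0.3,0],[0,0,0],-0.15],[[-0.04,0.36,0],[0,0,0],-0.15],[[-0.04,0.42,0],[0,0,0],-0.15],[[-0.05,0.47,0],[0,0,0],-0.15],[[-0.06,0.53,0],[0,0,0],-0.15],[[-0.06,0.59,0],[0,0,0],-0.15]]'

```text
clock: 8.85
position: [0.4907, 0.0347, 0.0204]
eef_rot: [-1.571, 0.0, 0.104]
ft_force: [-0.0, -1.2, 2.1]
gripper_width: 0.04
```

Emit:
drive_tool --targets '[[[-0.01,0.06,0],[0,0,0],-0.15],[[-0.01,0.12,0],[0,0,0.01],-0.15],[[-0.015,0.18,0],[0,0,0.04],-0.15],[[-0.015,0.24,0],[0,0,0.08],-0.15],[[-0.02,0.3,0],[0,0,0.13],-0.15],[[-0.03,0.36,0],[0,0,0.16],-0.15],[[-0.045,0.415,0],[0,0,0.19],-0.15],[[-0.065,0.47,0],[0,0,0.2],-0.15],[[-0.085,0.525,0],[0,0,0.2],-0.15],[[-0.11,0.58,0],[0,0,0.2],-0.15]]'

```text
clock: 9.85
position: [0.4687, 0.1507, 0.0205]
eef_rot: [-1.571, 0.0, 0.417]
ft_force: [0.9, -1.1, 1.3]
gripper_width: 0.0405
```

```bash
python3 - <<'E'
from h import *
print(r.sense()["position"],r.sense()["eef_rot"])
im=r.get_image("scene");cv2.imwrite("pics/s4.png",cv2.resize(im[180:380,150:450],None,fx=2,fy=2))
E
```

```text
[0.46873641 0.15065158 0.02047464] [-1.57077522e+00  5.14557657e-05  4.17402784e-01]
```

View pics/s4.png

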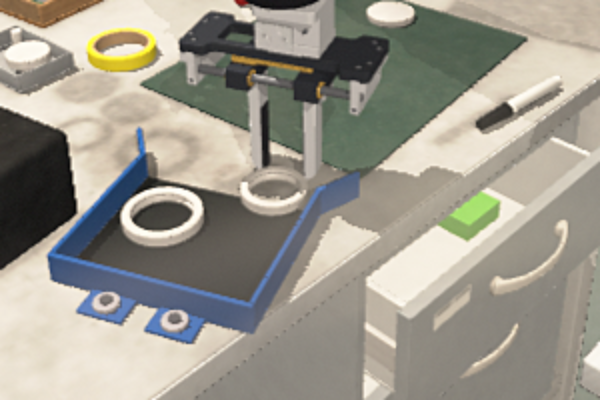

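The small ring (273,190) is in the fingers at the mouth, clear of the lip and of the big ring (162,215). I finish the push.

Emit:
drive_tool --targets '[[[-0.025,0.055,-0.005],[0,0,0],-0.15],[[-0.05,0.11,-0.01],[0,0,0],-0.15],[[-0.07,0.165,-0.01],[0,0,0],-0.15],[[-0.095,0.215,-0.01],[0,0,0],-0.15],[[-0.115,0.26,-0.01],[0,0,0],-0.15],[[-0.13,0.295,-0.01],[0,0,0],-0.15],[[-0.13,0.295,-0.01],[0,0,0],-0.15],[[-0.11,0.245,-0.01],[0,0,0],-0.15],[[-0.11,0.245,0.2],[0,0,0],-0.15],[[-0.11,0.245,0.45],[0,0,0],-0.15]]'

```text
clock: 10.9
position: [0.4467, 0.1961, 0.1103]
eef_rot: [-1.573, 0.004, 0.416]
ft_force: [0.3, 1.8, 1.8]
gripper_width: 0.0397
```

Emit:
drive_tool --targets '[[[0,0,0.25],[0,0,0],-0.15],[[0.1,-0.25,0.5],[0,0,0],-0.15],[[0.2,-0.5,0.5],[0,0,0],-0.15],[[0.3,-0.75,0.5],[0,0,0],-0.15],[[0.4,-1,0.5],[0,0,0],-0.15],[[0.4,-1,0.5],[0,0,0],-0.15]]'

```text
clock: 11.5
position: [0.5277, -0.0062, 0.211]
eef_rot: [-1.571, -0.001, 0.414]
ft_force: [-0.7, 0.9, -0.0]
gripper_width: 0.0398
```

Emit:
drive_tool --targets '[[[0.2,-0.25,0.1],[0,0,0],-0.15],[[0.4,-0.5,0.1],[0,0,0],-0.15],[[0.4,-0.75,0.1],[0,0,0],-0.15],[[0.4,-0.75,0.1],[0,0,0],-0.15],[[0.4,-0.75,0.1],[0,0,0],-0.15]]'

```text
clock: 12.0
position: [0.6063, -0.1578, 0.2305]
eef_rot: [-1.573, 0.001, 0.411]
ft_force: [-1.5, 0.2, 0.2]
gripper_width: 0.04
```

```bash
python3 - <<'E'
from h import *
im=r.get_image("scene");im2=r.get_image("top")
cv2.imwrite("pics/s5.png",np.vstack([im[130:400,130:450],cv2.resize(im2[110:310,160:420],(320,246))]))
print(r.sense()["position"],r.sense()["ft_force"])
for u,v,rad in rings(im2,box=(175,200,262,300)):
    p=ray("top",(u,v),.012)[:2]-M;print(u,v,rad,p@EX,p@EY)
E
```

```text
[ 0.60639747 -0.1530852   0.23017476] [ 0.30438167  0.27982867 -0.18801173]
242.5 292.5 19.6087703704834 0.034775357506000124 0.10403820280554628
226.5 270.0 12.500100135803223 0.050971855063206596 0.0379912117930642
214.0 241.0 14.4223051071167 0.05353120442637525 -0.040513099851659136
205.5 215.0 18.82162857055664 0.04960051959676165 -0.10939078912995892
```

View pics/s5.png

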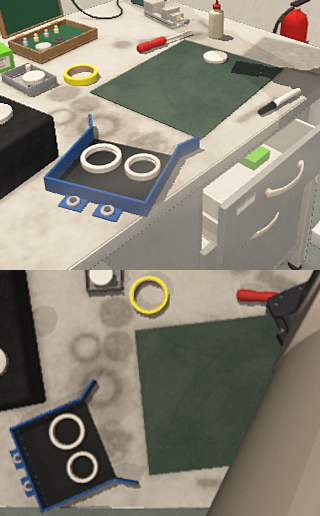

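Both rings lie flat inside the fence: big at x = 53 mm past the mouth (needs 32 mm), small at 51 mm (needs 27 mm). The block and the other things look unmoved, and the arm is clear.

```bash
python3 -c "
from rig import r
print(r.sign_off(), r.sense()['clock'])"
```

```text
the job is handed in; nothing more can be done
the job is handed in; nothing more can be done
```

Both rings are inside the blue fence, and the job is handed in. I swept each one along the surface with partly closed fingers, through the lips and past the inner mouth line, and finished at about 12 s of the 58 s allowed.

- **Rings:** in the last top picture the big ring's centre is 53 mm past the mouth line (32 mm needed) and the small ring's is 51 mm past it (27 mm needed). They sit at about y = -41 mm and +38 mm, inside the ±85 mm limits. Both look flat in the picture.
- **Bystanders:** the test block, tape roll, screwdriver, marker and bottle look unmoved in the pictures. I compared them by eye and did not measure their displacement. In the last top picture the arm hides most of the right side, so the block, marker and bottle were checked in the scene view only.
- **Arm:** it ended raised at z = 0.23 m, touching nothing. The tool force readings I took stayed within about 3 N.

None of the checks failed or disagreed.

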